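# Load a slide cassette into the scanner and start it

## Task

Put the slide cassette, grip rib up, on the track of the scanner's loader and slide it under the hood until it is fully home against the end stop; it wedges in the guides if pushed off its centre line, so never force it. When it is home, press the blue clamp key fully and let it up, then press the green start key fully and let it up. Leave the red key and the other things on the bench alone.

Things in the scene. Friction and masses are not known exactly. Their poses are not given: they have to be found in the camera images.
- loader: Slide loader of a scanner, fixed: aluminium track plate 275 x 124 mm, 8 mm thick, a white hood over its far half. Origin on the bench below the middle of the hood's mouth; +x level along the track's centre line into the hood (push direction), y left, z up. Track floor at z = 8 from x = -145; steel guides 18 mm high, 87 apart, from x = -30 on under the hood; rubber end stop at x = 118.
- bed (a point): Middle of the floor of the open loading bed, where the cassette can be laid: loader x = -80, z = 8. Low fences 6 mm high, 100 mm apart, beside it from x = -142 to -60; then a funnel, walls 18 mm high, 93 apart, narrowing to the guides (87 apart) at x = -30.
- mouth (a point): Upper middle of the hood's mouth: loader x = 0, z = 70, the underside of the hood's roof. Opening 128 wide; the roof is 14 mm thick and 148 wide and runs to x = 135. A vertical tool cannot push beyond it; one tilted back about 35 degrees can.
- home (a point): Where the cassette's origin is when fully home: loader x = 68, y = 0, z = 8. Its leading end then touches the end stop and its rear end is 18 mm inside the hood's mouth.
- cassette: Black slide cassette, loose, 0.18 to 0.33 kg, flat on the bench. Origin at the centre of its underside, z up. Body 100 (x) x 77 (y) x 22 mm high, both ends alike: either may lead. Four orange grippy side pads at x = +-25 make it 84 wide. Pushed mid rear end it runs with 2 to 6 N; 10 mm off it may, 20 mm off it will skew and wedge; then back off and push a little on the side that lags.
- rib (a point): Top centre of the cassette's aluminium grip rib, 44 (x) x 18 (y) mm, standing 22 mm up from the cassette's top face (cassette z = 22 to 44); gripped across y.
- console: Grey control box, fixed, 74 (x) x 190 (y) x 34 mm high, origin at the centre of its underside; three round keys in a row along its y, 60 mm apart, in any order.
- key_blue (a joint): Travel of the blue clamp key: 0 = up, 0.006 m = fully down; sprung, about 1.2 N to start and 4 N fully down. Counts as pressed beyond 0.0045 m.
- key_blue_top (a point): Centre of the top face of the blue clamp key (32 mm round, pressed straight down; its top stands 56 mm over the bench when up, its 48 mm round black collar 46 mm).
- key_green (a joint): Travel of the green start key: 0 = up, 0.006 m = fully down; sprung, about 1.2 N to start and 4 N fully down. Counts as pressed beyond 0.0045 m.
- key_green_top (a point): Centre of the top face of the green start key (32 mm round, pressed straight down; its top stands 56 mm over the bench when up, its 48 mm round black collar 46 mm).
- key_red (a joint): Travel of the red stop key: 0 = up, 0.006 m = fully down; sprung, about 1.2 N to start and 4 N fully down. Counts as pressed beyond 0.0045 m.
- key_red_top (a point): Centre of the top face of the red stop key (32 mm round, pressed straight down; its top stands 56 mm over the bench when up, its 48 mm round black collar 46 mm).
- stapler: Bystander, loose: red and black stapler, 34 x 124 (along its y) x 52 mm high; stands near the cassette. Origin at the centre of its underside.
- tape_roll: Bystander, loose: roll of tape, 102 mm round, 25 high. Origin at the centre of its underside.
- tea_mug: Bystander, loose: white mug, 82 x 114 x 91 mm high. Origin at the centre of its underside.
- lens_blower: Bystander, loose: black rubber blower, standing, 105 mm tall, 52 mm round. Origin at the centre of its underside.
- calculator: Bystander, loose: grey calculator, 118 (x) x 68 x 14 mm. Origin at the centre of its underside.
- screwdriver: Bystander, loose: yellow screwdriver, 179 mm (along its y), 23 high; lies in front of the loader. Origin at the centre of its underside.

How it is judged:
On the way, in this order (a step that is already met when the one before it is completed fails the run):
1. the cassette is fully home against the end stop (x of cassette in the frame of loader above 0.065 m and y of cassette in the frame of loader between -0.006 and 0.006 m and z of cassette in the frame of loader below 0.012 m and angle between cassette's own z axis and vertical below 0.06 rad and angle between the x axis of cassette and the x axis of loader, either way round below 0.12 rad), for 0.2 s.
2. the blue clamp key is pressed fully (value of joint key_blue above 0.0045 m and value of joint key_green below 0.002 m), for 0.05 s.
3. the blue key is up again and the green start key is pressed fully (value of joint key_green above 0.0045 m and value of joint key_blue below 0.002 m), for 0.05 s.
At the end, for the whole second after the job is handed in: The cassette lies flat on the track, rib up, square between the guides (its centre within 6 mm of the centre line) and fully home (leading end within 3 mm of the end stop), at rest; the blue key and then the green key have been pressed fully, and all keys are up again (all of step 1 and linear speed of cassette below 0.01 m/s and value of joint each of key_blue, key_green, key_red below 0.0015 m); the robot touches nothing.
It fails at once if the red stop key is pressed (value of joint key_red above 0.003 m).
It fails at once if a clamp or start key is pressed before the cassette is home (x of cassette in the frame of loader below 0.062 m and value of joint any of key_blue, key_green above 0.003 m).
It fails at once if two keys are down at once (value of joint each of key_blue, key_green above 0.003 m).
It fails at once if the cassette is forced: more than 60 N between it and the loader (contact force between cassette and loader above 60 N).
It fails at once if a bystander is shoved more than 30 mm (distance of any of stapler, tape_roll, tea_mug, lens_blower, calculator, screwdriver from where it was at the start of the episode above 0.03 m).
It also fails if it takes over 69 s, if anything falls off the work surface, if the arm or the gripper's body presses on something with over 40 N, if the wrist force passes 120 N, or if a joint passes its speed limit or range.

## Robot

A 6-joint arm with a two-finger parallel gripper is mounted at the origin on a cart in front of the work surface, level with it; the furniture and walls round the work are solid. World frame = base frame: x ahead of the robot, y to its left, z up, the work surface at z = 0. Lengths are in m, angles in rad, forces in N, time in s.
With the tool pointing down it reaches from about 0.275 to 0.875 m from the base axis. Payload 12.5 kg.
Tool frame: the origin (TCP) lies between the finger pads; the fingertips stand manip.tcp_to_tips ahead of it and the grasp point (between the pads) lies 11 mm behind it (manip.tcp_to_tips is the distance from the TCP to the fingertips, in m); z points along the fingers, y is the line along which they close (so a half turn about z gives the same grasp; the last joint's range is limited). The gripper opens to 85 mm and grips with 20 to 120 N. Pads are 22 mm wide; open, the fingers measure 114 mm over their backs; the gripper's body (76 mm by 85 mm) begins 54 mm behind the grasp point. The pads swing forward as they close: fully open they stand 13 mm farther back than shut.
Start: joints at [-1.218, 0.351, 1.652, -0, 1.139, -0.085], TCP at [0.233, -0.498, 0.239] pointing down, gripper open.
Joint ranges: [-2.75, 2.75], [-0.79, 2.1], [0.01, 2.65], [-1.57, 4.71], [0.07, 3.14], [-2.87, 2.87]. Speed limits (rad/s): [2.22, 2.22, 2.79, 3.14, 3.14, 3.14].

## Interface

Orientations are given as a rotation vector (axis times angle).
In Python, from bench import manip, claw, planner, get_image, ticket, spot_in, get_time_s, get_qpos, get_qvel, get_joint_torque, get_tool_pos, get_tool_rot, get_wrist_force, get_ft_torque, get_grip_width, get_finger_force gives the robot as it stands. Calls block until the motion is done:
- manip.movep(position, orientation): joint-space move of the TCP to a pose.
- manip.move_linear(position, orientation=None, speed=0.15): straight line of the TCP; orientation=None keeps the orientation; speed is the mean speed in m/s.
- manip.goto_joints(angles): joint-space move.
- claw.grip(opening): finger opening in m; the grip force is fixed at half the most; returns when the fingers have stopped.
- manip.pause(seconds).
- planner.ik(position, orientation): joint angles nearest the present ones, or None.
- get_image(name): name is "scene" or "top"; returns a dict with "img" (400x640x3 uint8, blue, green, red), "intrinsics" (3x3 intrinsics, pixels), "view" (4x4, takes a point from world to camera coordinates). Camera axes: x right, y down, z forward; pixel columns grow to the right and rows downward; lengths in m; the calibration is good to about 2 mm. A picture is of the moment at which its call begins. There is no depth.
A pose or a line that the arm cannot do raises manip.MotionError and nothing moves.
- ticket.finish_job(): hands the job in; it is judged then, once.
Trained networks look in the newest picture that a camera, given by its name, has taken for a name from the list of things; names that differ only in an ending like _2 or _b are one class to them, and where a whole thing is asked for, a point or a joint stands for the part that bears it (a point fixed in the world has none). Each returns a list of dicts, best first, with "p" (0 to 1); they miss things now and then, are a little off and sometimes report something else, mostly with a low value. They report only what shows in the picture. A call takes as long as a camera call.
- spot_in(name, camera): "box" ([left, top, right, bottom] as shares, 0 to 1, of the picture: columns of its width, rows of its height, round what is visible of it).
Readings, each from a call of its own:
- get_time_s(): time.
- get_qpos(): joint angles.
- get_qvel(): joint speeds.
- get_joint_torque(): joint torques, N m.
- get_tool_pos(): TCP position.
- get_tool_rot(): TCP orientation.
- get_wrist_force(): force on the tool from outside, world axes, zero at the start.
- get_ft_torque(): the same for the moment, N m.
- get_grip_width(): finger opening in m.
- get_finger_force(): force on a finger pad.
Only numpy, scipy, OpenCV 4.12 (cv2) and the standard library are available. Lean on these libraries where they do the work, as an engineer would, in place of code of your own. Each camera call takes 0.05 s, during which the arm holds its last target. There are 200 camera calls.

## Working session

There is one attempt and no reset: what is moved stays moved. The work goes in short steps, each a Python script; the robot and the scene stay as the last script left them, time stands still between calls to the robot, and variables do not carry over. Pictures are saved under pics/ and viewed, at most 10 in all, crops included, and the job is handed in when it is done.

```bash
ls; mkdir -p pics
python3 - <<'E'
from bench import *
import cv2,numpy as np
for c in ("scene","top"):
    d=get_image(c); cv2.imwrite(f"pics/{c}0.png",d["img"]); print(c,np.round(d["intrinsics"],1).tolist(),np.round(d["view"],4).tolist())
    for n in ["loader","cassette","rib","console","key_blue","key_green","key_red","key_blue_top","mouth","stapler","screwdriver"]:
        try:
            r=spot_in(n,c); print(n,[(round(q["p"],2),[round(b*s) for b,s in zip(q["box"],(640,400,640,400))]) for q in r[:2]])
        except Exception as e: print(n,e)
print(get_time_s(),manip.tcp_to_tips,get_tool_rot())
E
```

```text
bench.py
pics
scene [[409.2, 0.0, 315.0], [0.0, 409.2, 202.7], [0.0, 0.0, 1.0]] [[-0.8608, -0.5089, 0.0072, 0.4691], [-0.3104, 0.5138, -0.7997, 0.2471], [0.4033, -0.6906, -0.6003, 1.1975], [0.0, 0.0, 0.0, 1.0]]
loader [(0.81, [237, 184, 325, 238]), (0.52, [281, 289, 292, 300])]
cassette [(0.54, [333, 166, 362, 181])]
rib [(0.94, [334, 166, 363, 183]), (0.35, [268, 261, 321, 317])]
console [(0.74, [270, 259, 321, 318]), (0.28, [335, 168, 362, 182])]
key_blue [(0.64, [290, 273, 300, 286])]
key_green [(0.45, [302, 260, 308, 271])]
key_red [(0.67, [278, 289, 293, 298]), (0.43, [372, 137, 400, 166])]
key_blue_top []
mouth [(0.74, [234, 184, 323, 240]), (0.25, [290, 273, 298, 285])]
stapler [(0.9, [365, 175, 389, 199])]
screwdriver [(0.62, [336, 249, 351, 265])]
top [[375.0, 0.0, 321.5], [0.0, 375.0, 196.4], [0.0, 0.0, 1.0]] [[0.0109, -0.9999, 0.0067, -0.0188], [-0.9906, -0.0118, -0.1363, 0.5427], [0.1364, -0.0051, -0.9906, 1.2629], [0.0, 0.0, 0.0, 1.0]]
loader [(0.76, [280, 121, 334, 207])]
cassette [(0.8, [401, 171, 427, 203])]
rib [(0.78, [398, 171, 431, 203])]
console [(0.95, [209, 210, 263, 236]), (0.18, [216, 168, 248, 203])]
key_blue [(0.31, [388, 218, 428, 237])]
key_green []
key_red [(0.74, [215, 168, 247, 200]), (0.39, [211, 223, 223, 232])]
key_blue_top [(0.4, [248, 217, 261, 228])]
mouth [(0.75, [280, 120, 332, 208])]
stapler [(0.65, [387, 218, 426, 237])]
screwdriver [(0.61, [281, 243, 332, 251])]
1.2 0.008 [-3.06657767e+00 -6.82252500e-01  5.38215111e-05]
```

Run:
```python
import cv2
a=cv2.imread("pics/top0.png")[105:265,195:445]; cv2.imwrite("pics/t1.png",cv2.resize(a,(800,512),interpolation=cv2.INTER_CUBIC))
a=cv2.imread("pics/scene0.png")[125:325,220:470]; cv2.imwrite("pics/s1.png",cv2.resize(a,(750,600),interpolation=cv2.INTER_CUBIC))
```

```text
(no output)
```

View pics/t1.png

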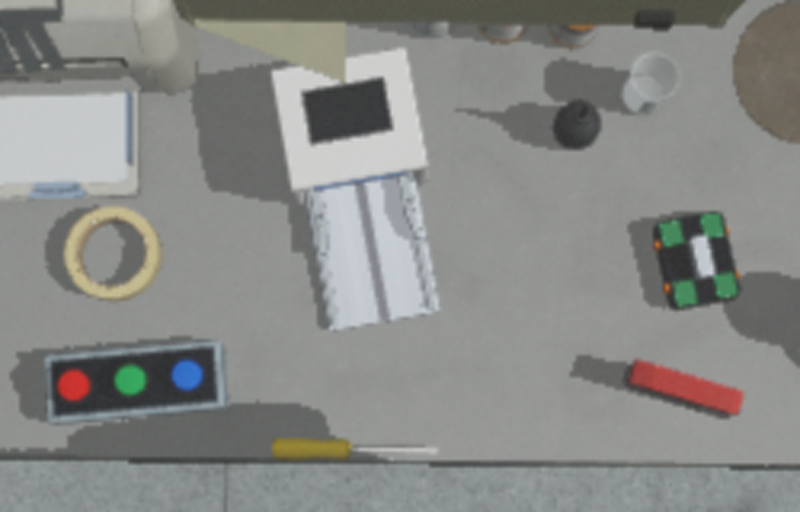

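View pics/s1.png

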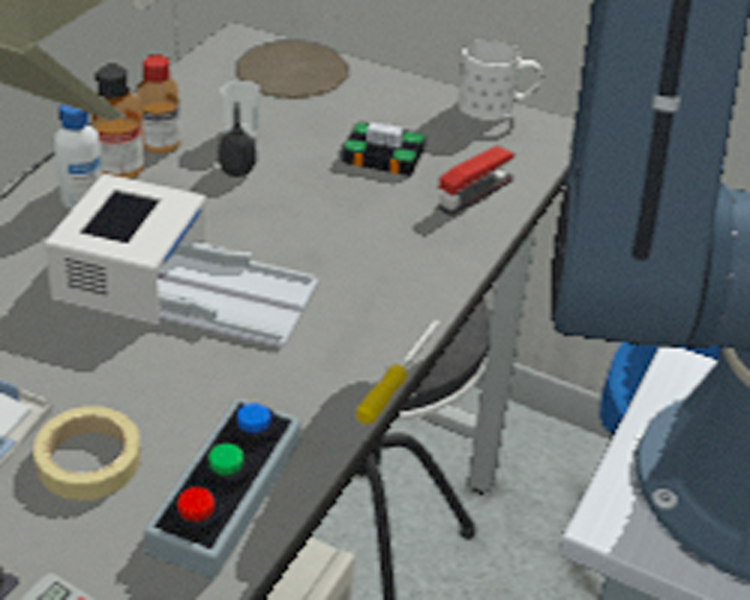

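The views agree. Top crop: cassette around (697,258), with rib centre (702,256). Hood roof corners (273,72), (405,48), (427,165), (296,190), and track rear corners (332,328), (437,309). Keys red (74,385), green (130,380), blue (187,375). Scene crop: rib (385,135), blue key (255,417), green (226,459), red (196,504). The stapler lies beside the cassette.

Next I fit the poses from both views.

```bash
cat > h.py <<'E'
from bench import *
import cv2,numpy as np
from scipy.optimize import least_squares
from scipy.spatial.transform import Rotation as R
OFF={"top":(195,105,3.2),"scene":(220,125,3.0)}
def full(c,p): o=OFF[c]; return (np.array(p)+.5)/o[2]-.5+np.array(o[:2])
def proj(d,X):
    X=np.atleast_2d(X); c=X@d["view"][:3,:3].T+d["view"][:3,3]; q=c@d["intrinsics"].T; return q[:,:2]/q[:,2:]
def place(p,X):  # p=x,y,yaw
    X=np.atleast_2d(np.array(X,float)); c,s=np.cos(p[2]),np.sin(p[2])
    return X@np.array([[c,-s,0],[s,c,0],[0,0,1]]).T+np.array([p[0],p[1],0])
def tri(ds,px): # triangulate a point from two views
    f=lambda X:np.concatenate([proj(d,X)[0]-p for d,p in zip(ds,px)])
    r=least_squares(f,[.5,0,.05]); return r.x,np.abs(r.fun).max()
E
python3 - <<'E'
from h import *
D={c:get_image(c) for c in("top","scene")}
np.set_printoptions(precision=4,suppress=True)
def blob(c,mask,box):
    x0,y0,x1,y1=box; m=np.zeros(mask.shape[:2],np.uint8); m[y0:y1,x0:x1]=mask[y0:y1,x0:x1]
    n,l,s,ce=cv2.connectedComponentsWithStats(m); k=1+np.argmax(s[1:,4]); return ce[k],s[k,4]
boxes={"top":(205,205,265,242),"scene":(265,255,325,320)}
for k in ("blue","green","red"):
    px=[]
    for c in("top","scene"):
        b,g,r=[D[c]["img"][...,i].astype(int) for i in range(3)]
        m={"blue":(b>r+50)&(b>g+25),"green":(g>r+40)&(g>b+20),"red":(r>g+70)&(r>b+70)}[k]
        p,a=blob(c,m.astype(np.uint8),boxes[c]); px.append(p)
    X,e=tri([D["top"],D["scene"]],px); print(k,X,e,np.round(px,1).tolist())
# rib
px=[full("top",(702,256)),full("scene",(385,134))]; print("rib",tri([D["top"],D["scene"]],px))
# loader
L={"top":[((332,328),(-.145,.062,.008)),((437,309),(-.145,-.062,.008)),((273,72),(.135,.074,.084)),((405,48),(.135,-.074,.084)),((427,165),(0,-.074,.084)),((296,190),(0,.074,.084))],
"scene":[((317,278),(-.145,-.062,.008)),((282,347),(-.145,.062,.008)),((99,178),(.135,-.074,.084)),((206,197),(0,-.074,.084)),((157,262),(0,.074,.084)),((48,240),(.135,.074,.084))]}
def f(p): return np.concatenate([proj(D[c],place(p,[q[1] for q in L[c]])).ravel()-np.concatenate([full(c,q[0]) for q in L[c]]) for c in L])
r=least_squares(f,[.5,0,.1],loss="soft_l1"); print("loader",r.x,np.round(r.fun,1) if 0 else np.round(f(r.x).reshape(-1,2),1).tolist())
C=[((655,217),(.05,.0385,.022)),((722,211),(.05,-.0385,.022)),((740,297),(-.05,-.0385,.022)),((672,308),(-.05,.0385,.022)),((702,256),(0,0,.044))]
g=lambda p:(proj(D["top"],place(p,[q[1] for q in C]))-[full("top",q[0]) for q in C]).ravel()
r=least_squares(g,[.5,-.3,.1]); print("cassette",r.x,g(r.x).round(1).tolist())
X=place(r.x,[(0,0,.044)]); print(X, proj(D["scene"],X), px[1])
# heights: two-view on loader corners
for a,b,n in [((332,328),(282,347),"rearL"),((437,309),(317,278),"rearR"),((427,165),(206,197),"roofR"),((296,190),(157,262),"roofL")]:
    print(n,*tri([D["top"],D["scene"]],[full("top",a),full("scene",b)]))
E
```

```text
blue [0.4524 0.2194 0.0515] 0.16186601752070828 [[253.0, 221.6], [304.0, 263.5]]
green [0.446  0.2793 0.0514] 0.21684765655126625 [[235.3, 223.4], [294.7, 277.5]]
red [0.4398 0.339  0.0515] 0.25946018315687525 [[217.6, 225.0], [284.7, 292.4]]
rib (array([ 0.5892, -0.336 ,  0.0323]), np.float64(0.054710274648186896))
loader [0.6597 0.038  0.1926] [[-0.7, 0.6], [1.0, 0.3], [-1.1, -1.1], [0.1, -1.0], [0.5, 0.2], [-1.7, -0.0], [0.8, -0.3], [0.7, -1.1], [1.4, -2.1], [0.4, -1.0], [-0.8, 1.9], [-1.4, 0.6]]
cassette [ 0.5882 -0.3333  0.16  ] [-0.0, 0.7, 0.4, -0.5, -0.0, 0.2, -0.3, -0.0, 0.1, -0.3]
[[ 0.5882 -0.3333  0.044 ]] [[348.1385 167.2299]] [348.     169.3333]
rearL [ 0.5089  0.0691 -0.0001] 0.08219827927709389
rearR [ 0.5304 -0.0471  0.0084] 0.06310286904766826
roofR [ 0.675  -0.0333  0.0801] 0.09832111372855934
roofL [0.6454 0.1051 0.0878] 0.2090005932784038
```

```bash
cat >> h.py <<'E'
def edgefit(ds,edges,p0,search=3.,it=8,verbose=True,nfree=3):
    """ds: list of images, edges: per image list of (A,B) model segments; refine p by gradient-peak edge search"""
    p=np.array(p0,float)
    G=[cv2.GaussianBlur(d["img"],(0,0),.7).astype(np.float32) for d in ds]
    for k in range(it):
        s=max(1.,search*.75**k); obs=[]
        for i,(d,E) in enumerate(zip(ds,edges)):
            for j,(A,B) in enumerate(E):
                T=np.linspace(.1,.9,25)[:,None]; X=np.array(A)*(1-T)+np.array(B)*T
                u=proj(d,place(p,X)); t=u[-1]-u[0]; n=np.array([-t[1],t[0]])/np.linalg.norm(t)
                o=np.arange(-s,s+.01,.2)
                q=(u[:,None]+o[None,:,None]*n).astype(np.float32)
                v=cv2.remap(G[i],q[...,0],q[...,1],cv2.INTER_LINEAR)
                g=np.abs(np.gradient(v,axis=1)).sum(2)
                best=np.argmax(g*np.exp(-.5*(o/s)**2),1)
                for x,uu,b,w in zip(X,u,o[best],g[np.arange(25),best]): 
                    if w>3: obs.append((i,j,x,uu+b*n,n))
        def f(p):
            r=np.zeros(len(obs))
            for i,d in enumerate(ds):
                I=[a for a,o in enumerate(obs) if o[0]==i]
                if I:
                    P=proj(d,place(p,np.array([obs[a][2] for a in I])))
                    r[I]=((P-np.array([obs[a][3] for a in I]))*np.array([obs[a][4] for a in I])).sum(1)
            return r
        p=least_squares(f,p,loss="soft_l1",f_scale=.3).x
    r=f(p)
    if verbose:
        for i in range(len(ds)):
            print([(j,len(w),round(float(np.median(w)),2)) for j in range(len(edges[i])) for w in [r[[a for a,o in enumerate(obs) if o[0]==i and o[1]==j]]] if len(w)])
    return p
def overlay(d,edges,p,box,scale,fn):
    x0,y0,x1,y1=box; im=cv2.resize(d["img"][y0:y1,x0:x1],None,fx=scale,fy=scale,interpolation=cv2.INTER_CUBIC)
    for A,B in edges:
        q=(proj(d,place(p,[A,B]))-[x0,y0]+.5)*scale-.5
        cv2.line(im,*[tuple(int(round(v*8)) for v in w) for w in q],(0,0,255),1,cv2.LINE_AA,3)
    return im
w=.074;t=.062
ROOF=[((.135,w,.084),(.135,-w,.084)),((.135,-w,.084),(0,-w,.084)),((0,-w,.084),(0,w,.084)),((0,w,.084),(.135,w,.084))]
TRK=[((-.145,t,.008),(-.145,-t,.008)),((-.145,t,.008),(-.03,t,.008)),((-.145,-t,.008),(-.03,-t,.008))]
a,b=.05,.0385
CT=[((a,b,.022),(a,-b,.022)),((a,-b,.022),(-a,-b,.022)),((-a,-b,.022),(-a,b,.022)),((-a,b,.022),(a,b,.022))]
r1,r2=.022,.009
RIB=[((r1,r2,.044),(r1,-r2,.044)),((r1,-r2,.044),(-r1,-r2,.044)),((-r1,-r2,.044),(-r1,r2,.044)),((-r1,r2,.044),(r1,r2,.044))]
E
python3 - <<'E'
from h import *
np.set_printoptions(precision=4,suppress=True)
T,S=get_image("top"),get_image("scene")
EL=[ROOF+TRK,ROOF+TRK[:1]+TRK[2:]]
p0=[.6597,.038,.1926]
for ds,E in [([T],EL[:1]),([S],EL[1:]),([T,S],EL)]: pl=edgefit(ds,E,p0); print("loader",pl)
c0=[.5882,-.3333,.16]
EC=[CT+RIB,RIB]
for ds,E in [([T],EC[:1]),([T,S],EC)]: pc=edgefit(ds,E,c0,2.5); print("cass",pc)
im1=overlay(T,EL[0],pl,(275,110,340,212),5,0); im2=overlay(T,CT+RIB,pc,(390,160,435,212),5,0); im3=overlay(S,EL[1],pl,(230,180,330,245),4,0); im4=overlay(S,CT+RIB,pc,(325,155,370,190),4,0)
C=np.zeros((520,800,3),np.uint8)
C[:510,:325]=im1; C[:260,330:555]=im2; C[262:262+140,560:740]=im4; C[260:520,330:730]=im3[:260] if 1 else 0
C[0:140,560:740]=im4; cv2.imwrite("pics/ov1.png",C)
E
```

```text
[(0, 18, -0.31), (1, 25, -0.03), (2, 25, -0.19), (3, 25, -0.17), (4, 23, -0.01), (5, 25, 0.02), (6, 25, 0.02)]
loader [0.6592 0.0379 0.193 ]
[(0, 25, -0.01), (1, 25, 0.01), (2, 25, 0.0), (3, 25, -0.01), (4, 25, 0.2), (5, 25, 0.18)]
loader [0.6591 0.0407 0.1822]
[(0, 18, -0.39), (1, 25, -0.2), (2, 25, -0.01), (3, 25, -0.2), (4, 23, 0.01), (5, 25, -0.01), (6, 25, -0.01)]
[(0, 25, 0.01), (1, 25, -0.2), (2, 25, -0.01), (3, 25, -0.0), (4, 25, 0.21), (5, 25, 0.39)]
loader [0.6593 0.0383 0.1935]
[(0, 25, 0.22), (1, 25, 0.14), (2, 25, 0.21), (3, 25, 0.22), (4, 25, 0.0), (5, 25, -0.03), (6, 25, -0.0), (7, 25, 0.03)]
cass [ 0.5874 -0.3339  0.2155]
[(0, 25, 0.23), (1, 25, -0.02), (2, 25, 0.33), (3, 25, 0.26), (4, 25, 0.02), (5, 25, 0.14), (6, 25, -0.02), (7, 25, 0.03)]
[(0, 25, 0.22), (1, 25, -0.02), (2, 25, -0.02), (3, 25, 0.21)]
cass [ 0.5876 -0.3336  0.2041]
```

View pics/ov1.png

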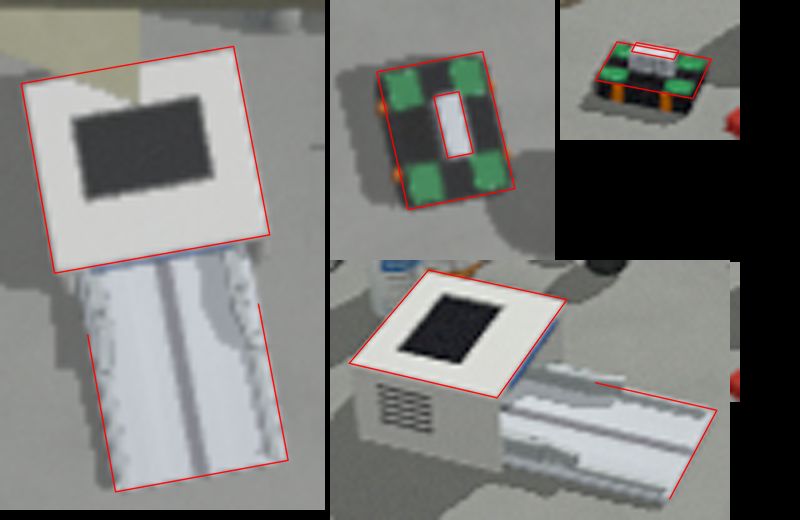

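The red model outlines sit on the loader and cassette edges in both views. Loader pose: (0.659, 0.038, 0.194 rad). Cassette pose: (0.588, -0.334, 0.204 rad). Now I grasp the cassette and lay it on the bed.

```bash
cat >> h.py <<'E'
LD=np.array([.6593,.0383,.1935])
def rot(yaw,tilt=0.):
    """tool down, tool y level across heading yaw; tilt: tips lean forward (body back) along the heading; half-turn choice by ik"""
    h=np.array([np.cos(yaw),np.sin(yaw),0]); z=np.sin(tilt)*h+np.array([0,0,-np.cos(tilt)]); l=np.array([-np.sin(yaw),np.cos(yaw),0])
    return [R.from_matrix(np.c_[np.cross(y,z),y,z]).as_rotvec() for y in (l,-l)]
def best(pos,yaw,tilt=0.):
    q0=np.array(get_qpos()); o=[]
    for r in rot(yaw,tilt):
        q=planner.ik(pos,r)
        if q is not None: o.append((np.abs(np.array(q)-q0).max(),r))
    return min(o,key=lambda a:a[0])[1]
def lp(x,y,z): return place(LD,[(x,y,z)])[0]
E
python3 - <<'E'
from h import *
np.set_printoptions(precision=4,suppress=True)
c=[.5876,-.3336,.206]
r=best([c[0],c[1],.12],c[2]); claw.grip(.05)
manip.movep([c[0],c[1],.12],r); manip.move_linear([c[0],c[1],.034],r,.12); print(get_wrist_force())
claw.grip(.005); print("w",get_grip_width(),get_finger_force(),get_tool_pos())
manip.move_linear([c[0],c[1],.13],r,.15); print(get_grip_width(),get_wrist_force())
b=lp(-.08,0,.13); r2=best(b,LD[2]); print(r,r2)
manip.movep(b,r2); print(get_tool_pos(),get_wrist_force(),get_time_s())
manip.move_linear(lp(-.08,0,.055),r2,.15)
for z in np.arange(.050,.039,-.002):
    manip.move_linear(lp(-.08,0,z),r2,.03); f=get_wrist_force(); print(z,f)
    if z<.049 and f[2]-f0>3: break
    f0=f[2]
claw.grip(.05); manip.move_linear(lp(-.08,0,.15),r2,.2); manip.movep(lp(-.25,-.15,.3),r2)
T=get_image("top"); cv2.imwrite("pics/t2.png",T["img"]); print(get_time_s())
z=.008; up=lambda E:[tuple((x,y,q+z) for x,y,q in s) for s in E]
pc=edgefit([T],[up(CT+RIB)],[*lp(-.08,0,0)[:2],LD[2]],2.5); d=pc-LD
print(pc, R.from_euler('z',-LD[2]).apply([*d[:2],0]),d[2])
cv2.imwrite("pics/ov2.png",overlay(T,up(CT+RIB),pc,(270,110,345,212),5.8,0))
E
```

```text
[-0.521   0.635   0.5329]
w 0.01672573081676934 60.25814652442932 [ 0.5881 -0.3339  0.035 ]
0.01642853078155184 [-0.7376 -0.1552 -2.5238]
[3.1249 0.323  0.    ] [3.1269 0.3035 0.    ]
[0.5811 0.022  0.1299] [ 0.1321 -0.0413 -2.423 ] 6.7417
0.05 [-0.7189  0.1438 -2.0816]
0.048 [-0.1614 -0.0941 -2.2549]
0.046 [ 0.5511 -0.2785 -2.3902]
0.044 [ 0.2406 -0.5414 -1.8376]
0.041999999999999996 [-3.4046  0.231  10.1387]
10.925
[(0, 25, 0.19), (1, 25, 0.01), (2, 25, 0.21), (3, 25, -0.01), (4, 25, -0.01), (5, 25, 0.01), (6, 25, 0.01), (7, 25, -0.01)]
[0.5798 0.0228 0.1849] [-0.081   0.0001  0.    ] -0.008616852969446281
```

View pics/ov2.png

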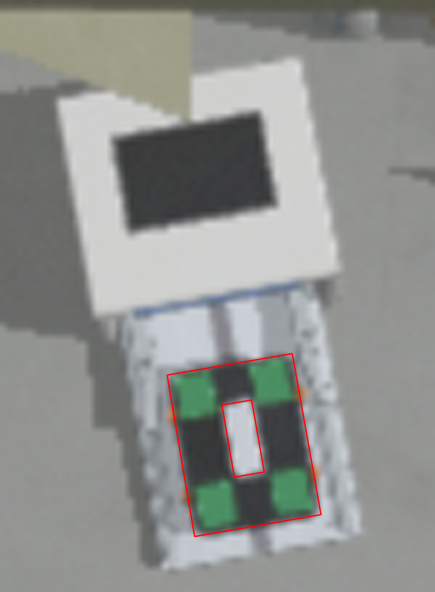

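The cassette lies flat and centred on the bed (loader x -81 mm, y 0.1 mm, yaw -0.5°). Next I push it with a tilted, closed gripper and watch the force.

```bash
cat >> h.py <<'E'
H=np.array([np.cos(LD[2]),np.sin(LD[2]),0]); TILT=np.radians(35)
def tcp(cx,y=0,z=.024): return lp(cx-.0136,y,z)
E
python3 - <<'E'
from h import *
r=best(tcp(-.15,0,.1),LD[2],TILT)
print([planner.ik(tcp(x),r) is not None for x in (-.15,-.05,.02)],r)
claw.grip(0.0); manip.movep(tcp(-.16,0,.12),r); manip.move_linear(tcp(-.155),r,.12); manip.pause(.2)
b=get_wrist_force()@H; print("bias",b,get_time_s())
cx=-.135; manip.move_linear(tcp(cx),r,.04); log=[]
while cx<.022:
    cx+=.004 if cx<.008 else .001
    manip.move_linear(tcp(cx),r,.03)
    f=-(get_wrist_force()@H-b); log.append((round(cx,3),round(float(f),1)))
    if f>(14 if cx<.008 else 12): break
print(log); print(get_tool_pos(),tcp(cx),get_time_s(),get_wrist_force(),get_ft_torque())
E
```

```text
[True, True, True] [-2.92825813 -0.28419627 -0.92327624]
bias 0.15086871000033583 14.2917
[(-0.131, 0.5), (-0.127, -0.6), (-0.123, 1.2), (-0.119, -0.6), (-0.115, -0.3), (-0.111, 0.5), (-0.107, -0.2), (-0.103, 0.9), (-0.099, 0.2), (-0.095, -0.5), (-0.091, -0.4), (-0.087, -0.0), (-0.083, 0.5), (-0.079, 1.0), (-0.075, 0.8), (-0.071, -0.6), (-0.067, -0.0), (-0.063, 1.4), (-0.059, 0.8), (-0.055, 1.8), (-0.051, 0.3), (-0.047, 1.4), (-0.043, 1.8), (-0.039, 1.0), (-0.035, 0.3), (-0.031, -0.3), (-0.027, 0.2), (-0.023, 0.2), (-0.019, 0.6), (-0.015, 0.3), (-0.011, -0.2), (-0.007, 0.7), (-0.003, 0.7), (0.001, 0.4), (0.005, -0.1), (0.009, -0.1), (0.01, 0.4), (0.011, 0.9), (0.012, 1.2), (0.013, -0.5), (0.014, 0.5), (0.015, 0.8), (0.016, -0.1), (0.017, 0.0), (0.018, 0.4), (0.019, 0.6), (0.02, 7.1), (0.021, 15.9)]
[0.66530227 0.03947648 0.02379827] [0.6665619  0.03972298 0.024     ] 28.1417 [-15.54929344  -2.60749879  10.35452266] [-0.18189781  1.25476369  0.08474687]
```

Run:
```python
from h import *
t=np.radians(42); T=lambda c:lp(c-.0135,0,.0245)
r0=best(tcp(-.02),LD[2],TILT); manip.move_linear(tcp(-.03,0,.028),r0,.12)
S=get_image("scene"); cv2.imwrite("pics/s3.png",cv2.resize(S["img"][170:260,220:345],None,fx=6,fy=6,interpolation=cv2.INTER_CUBIC))
r=best(T(-.03),LD[2],t); manip.move_linear(T(-.03),r,.05); manip.move_linear(T(.012),r,.1); manip.pause(.1)
b=get_wrist_force(); cx=.012; log=[]
while cx<.026:
    cx+=.001; manip.move_linear(T(cx),r,.03); f=get_wrist_force()-b
    log.append((round(cx,3),round(float(-f@H),1),round(float(f[2]),1)))
    if -f@H>18: break
print(log,get_time_s()); manip.move_linear(T(-.03),r,.12)
```

```text
[(0.013, 0.9, -0.1), (0.014, 0.6, -0.5), (0.015, 1.2, -1.9), (0.016, -0.5, -0.0), (0.017, 0.2, -0.2), (0.018, 0.8, -0.7), (0.019, 0.7, -1.8), (0.02, 5.0, 1.2), (0.021, 15.1, 9.1), (0.022, 24.3, 16.3)] 32.6
```

View pics/s3.png

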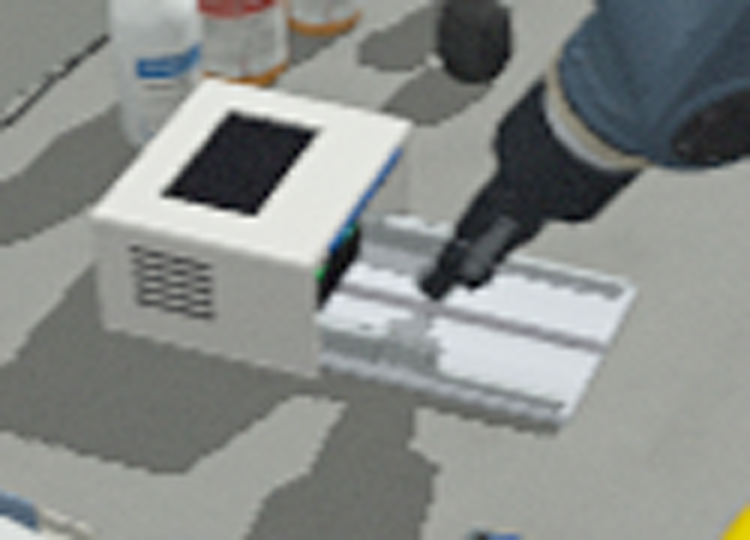

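Run:
```python
from h import *
manip.movep(lp(-.2,0,.25),best(lp(-.2,0,.25),LD[2]))
S=get_image("scene"); x0,y0,k=262,188,12; im=cv2.resize(S["img"][188:233,262:310],None,fx=k,fy=k,interpolation=cv2.INTER_CUBIC)
for x,col in ((.018,(0,0,255)),(.008,(0,255,255))):
    P=[(x,.0385,.008),(x,.0385,.030),(x,-.0385,.030),(x,-.0385,.008)]
    q=((proj(S,place(LD,P))-[x0,y0]+.5)*k).round().astype(int); cv2.polylines(im,[q],True,col,1)
cv2.imwrite("pics/s4.png",im); print(get_time_s())
```

```text
35.4083
```

View pics/s4.png

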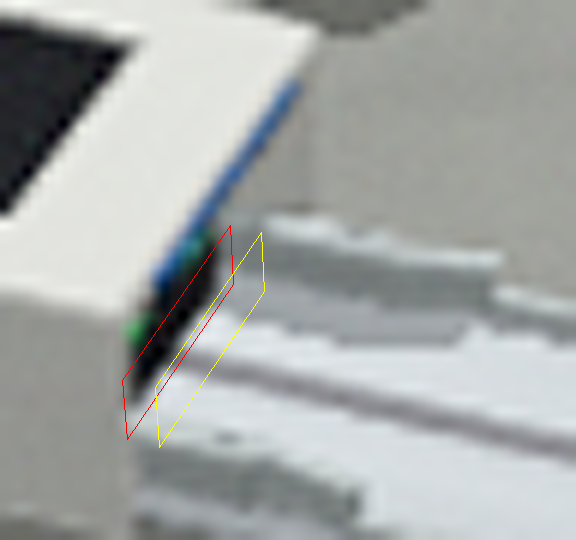

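The black rear face sits level with the expected home outline, or slightly deeper, and square to it. That matches the end-stop contact at 0.0195 m, which was the same at both tilts. Now I press the keys.

Run:
```python
from h import *
for n,x,y in (("blue",.4524,.2194),("green",.446,.2793)):
    r=best([x,y,.1],.1); manip.movep([x,y,.09],r); manip.move_linear([x,y,.068],r,.1); manip.pause(.15)
    b=get_wrist_force()[2]; z=.066; log=[]
    while z>.0555:
        z-=.001 if z>.0605 else .0005
        manip.move_linear([x,y,z],r,.02); manip.pause(.05); f=get_wrist_force()[2]-b; log.append((round(z,4),round(float(f),1)))
        if f>7: break
    manip.pause(.15); print(n,log,get_tool_pos(),get_time_s())
    manip.move_linear([x,y,.09],r,.1)
manip.movep([.40,.05,.25],r); manip.pause(.3); print(get_time_s())
T=get_image("top"); S=get_image("scene"); cv2.imwrite("pics/end.png",np.hstack([cv2.resize(T["img"][100:270,195:345],None,fx=2.6,fy=2.6),cv2.resize(S["img"][160:330,225:375],None,fx=2.6,fy=2.6)]))
```

```text
blue [(0.065, 0.1), (0.064, 0.4), (0.063, 1.1), (0.062, 1.9), (0.061, 1.4), (0.06, 2.3), (0.0595, 1.2), (0.059, 2.7), (0.0585, 4.0), (0.058, 9.9)] [0.4524924  0.21945571 0.05841229] 40.1833
green [(0.065, -1.0), (0.064, 0.5), (0.063, 1.3), (0.062, 0.7), (0.061, 2.2), (0.06, 1.8), (0.0595, 2.4), (0.059, 3.3), (0.0585, 3.9), (0.058, 10.2)] [0.4460898  0.27937235 0.05842734] 44.7167
46.575
```

View pics/end.png

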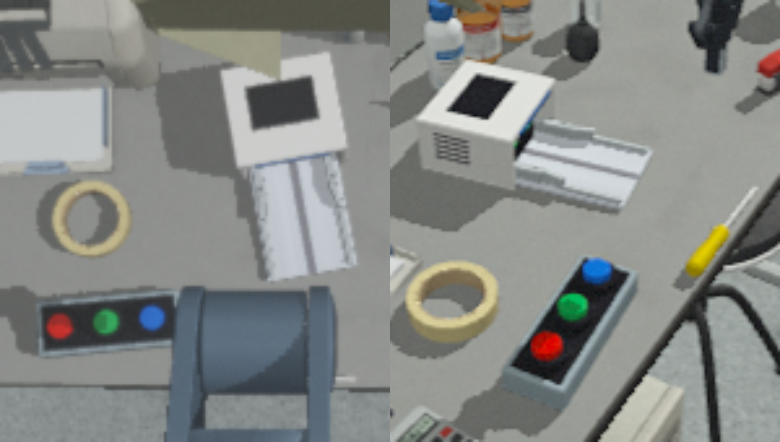

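Both keys bottomed out: the force jumped to about 10 N at full travel. All keys are up again, the cassette is still under the hood, the bystanders in view look undisturbed, and the arm is clear.

```bash
python3 -c "
from bench import *
print(ticket.finish_job())"
```

```text
the job is handed in; nothing more can be done
None
```

I slid the cassette home against the end stop, pressed the blue key and then the green key fully and let each up, and handed the job in at about 47 s; the hand-in call returned no verdict.

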